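# Enrol the red fob: seat it, then hold the probe on the contact pad

### The job

Press the red fob down into the recess of the grey dock until its body is flush with the deck, and let go of it. Then take the blue-handled probe out of its stand and hold its tip inside the black ring on the sprung brass pad, square to the sloping face, pressing gently so that the pad stays about half-way down its 8 mm travel; finish like that, still gripping and holding the probe on the pad. Leave the saucer, the key and the spectacle case where they are.

Things in the scene. Friction and masses are not known exactly. Their poses are not given: they have to be found in the camera images.
- fob_grip (a point): Grip point of the loose, upright red plastic fob (50 g): body 52 x 34 x 16 mm (x, y, z), on its top a centred blade 30 long (x), 10 thick (y), 34 tall. This point: on the centre line, 22 mm above the body's top, 38 above the underside, 12 below the blade's top. x along the blade; grip across y, fingertips staying above the body's top. A half turn about z fits as well.
- fob_face (a point): Centre of the top face of the red fob's body (the shoulder at the foot of the blade), 16 mm above its underside; axes as fob_grip.
- recess (a point): Centre of the mouth of the 58 (x) x 40 (y) mm recess (mouth bevelled 5 mm) for the fob, level with the dock's flat grey deck (42 mm above the table, 130 x 110 mm; the console beside it stands up to 93 mm above the table, from 74 mm to -y on). Axes are the dock's: x away from the robot's side, y to the dock's left, z up; put the fob's x along this x. Its floor is the sliding seat. The dock is fixed.
- seat (a joint): Black floor plate of the recess, stiff: it slides down under about 5 N and stays where it is left. 0 = up (floor 8 mm below the deck, so that the fob's body stands 8 mm proud), 0.008 m = fully down (floor 16 mm below the deck, the fob's body flush).
- probe_grip (a point): Centre of the probe's blue square handle, 20 x 20 mm, 75 mm tall (x, y across its flats, z along it to the butt). The probe (80 g, 125 mm long, loose) stands upright in its stand; below the handle a steel shaft, 8 mm thick and 6 mm at the tip, runs 50 mm down. This point is 87.5 mm from the tip, 37.5 mm above the stand's top.
- probe_tip (a point): End of the probe's steel tip, 87.5 mm below probe_grip on the handle's axis; flat, 6 mm across. z runs from tip to butt.
- stand: Wooden stand, fixed, 70 x 70 mm, 56 mm tall, origin at the centre of its underside; the probe's shaft stands loosely in a 15 mm hole in its middle, 50 mm deep in it, the handle resting on the stand's top.
- spot (a point): Marked spot: middle of the brass pad's top, inside a black ring of 16 mm outer diameter. The pad is 32 mm across, on a console face that slopes 20 degrees (0.35 rad), leaning towards the dock's near side (-x). z is the outward normal of pad and face, y the dock's y. It moves with the pad; it lies about 129 mm to the right (-y) of the recess in the dock's frame and 86 mm above the table.
- pad (a joint): Travel of the brass pad along its normal: 0 = out, grows as it is pressed to the stop at 0.008 m. Spring 0.5 N per mm: about 2.3 N at half-way, 4.3 N at the stop.
- saucer: White ceramic saucer on the table, 120 mm across, 16 mm high; leave alone. Origin at the centre of its underside.
- key: Loose aluminium key, 58 mm long, 4 mm thick, flat on the table; leave alone. Origin under the middle of its bow.
- case: Black spectacle case, 160 x 60 x 38 mm, on the table; leave alone. Origin at the centre of its underside.
There are look-alikes about, which are no part of the job. Of the things shaped like the part that bears probe_grip, the blue one is meant. Of the things shaped like the stand, the wooden one is meant.

How it is judged:
By the outcome, as a careful person would: the job done as asked, in the order asked, and still so for the second after the job is handed in, while the arm keeps its last pose, push and grip.
It also fails if it takes over 61 s, if anything falls off the work surface, if the arm or the gripper's body presses on something with over 40 N, if the wrist force passes 120 N, or if a joint passes its speed limit or range.

### The arm

A 6-joint arm with a two-finger parallel gripper is mounted at the origin on the work surface. World frame = base frame: x ahead of the robot, y to its left, z up, the work surface at z = 0. Lengths are in mm, angles in rad, forces in N, time in s.
With the tool pointing down it reaches from about 400 to 925 mm from the base axis. Payload 12.5 kg.
Tool frame: the origin (TCP) lies midway between the tips of the shut fingers; the grasp point (between the pads) lies 19 mm behind it; z points along the fingers, x is the direction in which the jaws open and shut, and the axes are right-handed (so a half turn about z gives the same grasp; the last joint's range is limited). The gripper opens to 95 mm and grips with 3 to 60 N. Pads are 20 mm wide; open, the fingers measure 119 mm over their backs; the gripper's body (75 mm by 180 mm) begins 59 mm behind the grasp point.
Start: joints at [1.16, 0.491, 1.559, -0, 1.092, -0.106], TCP at [187.547, 596.215, 214.661] pointing down, gripper open.
Joint ranges: [-3.1, 3.1], [-0.84, 2.19], [0.05, 2.79], [-1.13, 4.28], [0.06, 2.93], [-2.69, 2.69]. Speed limits (rad/s): [2.22, 2.22, 2.79, 3.14, 3.14, 3.14].

### API

Orientations are given as a 3x3 rotation matrix whose columns are the frame's x, y, z axes.
In Python, from workcell import robot gives the robot as it stands. The module is installed in compiled form; this text tells all that it offers.
- The arm moves only by the tool apply_moves, never from a script. Its arguments are lists of equal length, an entry for each row: "xyz": the shift along the tool's x, y, z in mm, a list of three; "delta_rot": the turn, a rotation vector about the tool's x, y, z in rad, a list of three; "claw": the gripper's target within -1 to 1 (fully open at 1, half-way at 0, shut at -1). In form: {"xyz": [[x, y, z], ...], "delta_rot": [[wx, wy, wz], ...], "claw": [claw, ...]}. A call has 1 to 5 rows; each row shifts and turns the pose as measured when the row begins, along the tool's axes as they then stand; what a row does not reach is not made up. A row lasts 1/8 s, in which the tool goes at most 62.5 mm and 10.7 degrees, less where a joint would pass 70% of its speed; a pose out of reach is approached as far as the arm can. A call with a gripper value outside its range is refused whole. The fingers move at their own pace and stop on an object; "grip_force" is the grip in N (left out, the last holds). Time passes only in rows, so rows that do not move let the fingers close. It gives the time, the measured TCP pose, the force and the opening at its end, in the units of the state.
- robot.get_obs(): the state, without advancing time (a new reading comes with each control period).
- robot.grab_frame(name): name is "side" or "top"; returns a dict with "color" (384x512x3 uint8, red, green, blue), "range_z" (384x512 float32, mm along the optical axis (not along the pixel's ray), 0 where there is no reading), "mtx" (3x3 intrinsics, pixels), "k1" (the pictures are not rectified: a ray, as slopes to the right and down, at radius r is drawn at 1 + k1 r^2 times it, then the intrinsics apply), "T" (4x4, takes a point from camera to world coordinates). Camera axes: x right, y up, looking along -z (the intrinsics and any distortion apply to the point x, -y, -z); pixel columns grow to the right and rows downward; lengths in mm; the calibration is good to about 2 mm. A picture is of the moment at which its call begins.
- robot.job_done(): hands the job in, once; it reports no verdict.
The state is a dict: "time_s": time; "qpos": joint angles; "joint_vel": joint speeds; "joint_torque": joint torques, N m; "position": TCP position; "ee_rot": TCP orientation; "force": force on the tool from outside, world axes, zero at the start; "moment": the same for the moment, N m; "gripper_width": opening from 0.0 (shut) to 1.0 (fully open).
Only numpy, scipy, OpenCV 4.12 (cv2) and the standard library are available. Lean on these libraries where they do the work, as an engineer would, in place of code of your own. Each camera call takes 0.05 s, during which the arm holds its last target. There are 200 camera calls.

## Working session

There is one attempt and no reset: what is moved stays moved. The work goes in short steps, Python scripts to look and compute and a tool call to move; the robot and the scene stay as the last step left them, time stands still between calls to the robot, and variables do not carry over. Pictures are saved under pics/ and viewed, about 8 in all and at most 12, crops included, and the job is handed in when it is done.

Besides the shell and the picture viewer there is one more tool, called after "Call:" as name(argument=value, ...), one argument or row to a line, values as JSON. apply_moves: Moves the arm, as the interface text tells. Its arguments: {"type":"object","properties":{"xyz":{"type":"array"},"delta_rot":{"type":"array"},"claw":{"type":"array"},"grip_force":{"type":"number"}},"required":["xyz","delta_rot","claw"]}

```bash
mkdir -p pics; cat > h.py <<'E'
import numpy as np, cv2
from workcell import robot
def grab(name):
    f=robot.grab_frame(name); np.savez('%s.npz'%name,**f); return f
def load(name): return dict(np.load('%s.npz'%name))
def rays(f,uv):
    uv=np.asarray(uv,float).reshape(-1,1,2)
    n=cv2.undistortPoints(uv,f['mtx'],np.array([float(f['k1']),0,0,0]))[:,0]
    return np.c_[n[:,0],-n[:,1],-np.ones(len(n))]
def pts(f,uv):  # by depth
    d=rays(f,uv); z=np.array([f['range_z'][int(round(v)),int(round(u))] for u,v in np.reshape(uv,(-1,2))])
    return (d*z[:,None])@f['T'][:3,:3].T+f['T'][:3,3]
def onz(f,uv,h):
    d=rays(f,uv)@f['T'][:3,:3].T; o=f['T'][:3,3]
    return o+d*((h-o[2])/d[:,2])[:,None]
def cloud(f):
    v,u=np.mgrid[:384,:512]; uv=np.c_[u.ravel(),v.ravel()]
    P=(rays(f,uv)*f['range_z'].reshape(-1,1))@f['T'][:3,:3].T+f['T'][:3,3]
    return P.reshape(384,512,3)
def save(f,n,box=None,s=1):
    c=f['color'][...,::-1]
    if box: c=c[box[1]:box[3],box[0]:box[2]]
    cv2.imwrite('pics/'+n,cv2.resize(c,None,fx=s,fy=s,interpolation=cv2.INTER_CUBIC))
E
python3 - <<'E'
from h import *
for n in('side','top'):
    f=grab(n); print(n,f['T'].round(3).tolist(),f['mtx'].round(1).tolist(),f['k1']); save(f,n+'1.png',s=1.5)
o=robot.get_obs(); print(o)
E
```

```text
side [[0.821, 0.321, -0.472, 77.512], [-0.571, 0.451, -0.686, -735.208], [-0.007, 0.833, 0.553, 658.355], [0.0, 0.0, 0.0, 1.0]] [[419.7, 0.0, 255.6], [0.0, 419.7, 188.7], [0.0, 0.0, 1.0]] -0.10937157299299897
top [[0.006, 0.997, -0.078, 490.091], [-1.0, 0.007, 0.014, -11.068], [0.014, 0.078, 0.997, 1319.02], [0.0, 0.0, 0.0, 1.0]] [[492.5, 0.0, 255.0], [0.0, 492.5, 183.7], [0.0, 0.0, 1.0]] -0.0399477103325657
{'time_s': 0.1, 'qpos': array([ 1.16036663e+00,  4.91531100e-01,  1.55941120e+00, -9.33751791e-06,
        1.09168282e+00, -1.05620578e-01]), 'joint_vel': array([-0.00152861, -0.00260544, -0.00343321,  0.00041827,  0.00160642,
       -0.00284049]), 'joint_torque': array([ 1.83954377e-03, -6.13619256e+01, -2.58606827e+01,  6.93698460e-02,
        4.69918514e-02, -7.73344004e-05]), 'position': array([187.47346854, 595.98855502, 214.09259595]), 'ee_rot': array([[ 3.00106777e-01,  9.53905529e-01, -4.04358819e-04],
       [ 9.53905062e-01, -3.00107032e-01, -9.50023928e-04],
       [-1.02758400e-03, -1.00611305e-04, -9.99999467e-01]]), 'force': array([ 0.3784113 , -0.37132845, -0.6829898 ]), 'moment': array([ 0.03604622, -0.03488996, -0.02513469]), 'gripper_width': 0.9997754483300302}
```

View pics/top1.png

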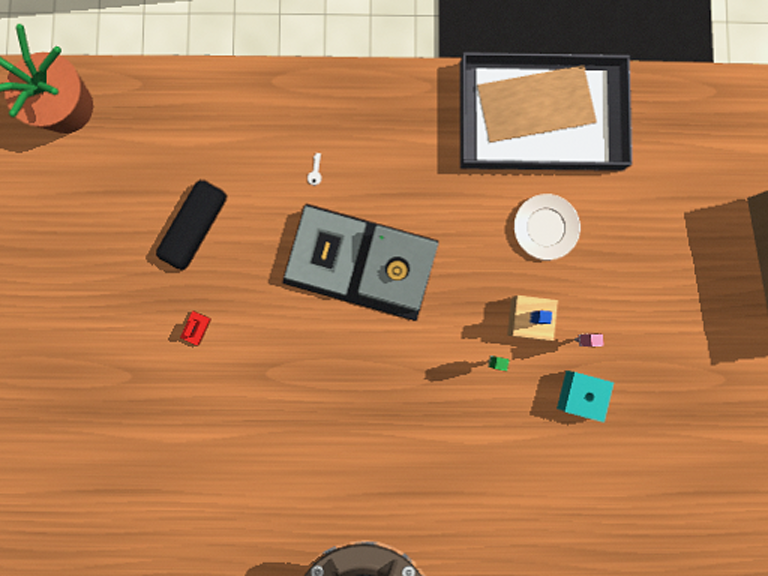

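View pics/side1.png

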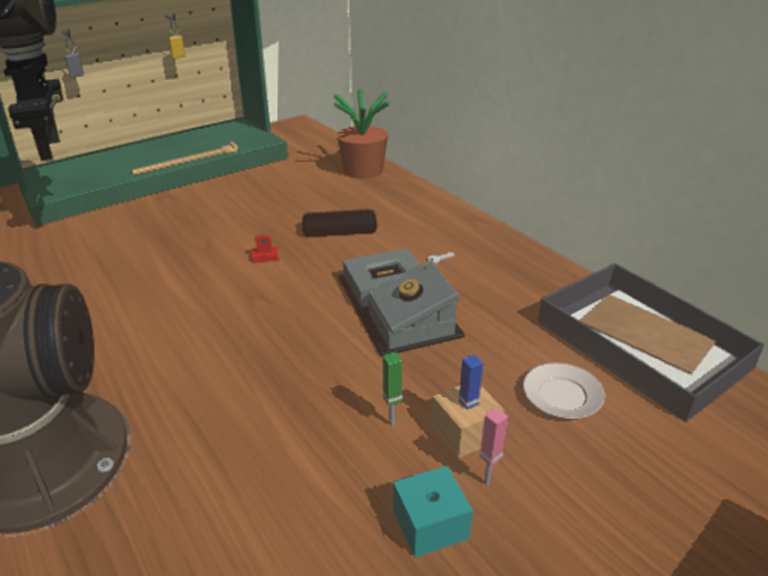

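Top picture (1.5x): red fob (195,328), recess (326,250), brass pad and ring (397,270). Probes: green (499,363), pink (591,340), blue (542,317). Stands: wooden (535,317), teal (587,396). The blue probe in the wooden stand is the one meant; I'll confirm it in a crop.

```bash
python3 - <<'E'
from h import *
f=load('top'); P=cloud(f); c=f['color'].astype(int); hsv=cv2.cvtColor(f['color'],cv2.COLOR_RGB2HSV); H,S,V=[hsv[...,i].astype(int) for i in range(3)]
def rect(m,n,h):
    m=m.astype(np.uint8); cs,_=cv2.findContours(m,0,1); 
    k=max(cs,key=cv2.contourArea); p=onz(f,k[:,0].astype(float),h)[:,:2].astype(np.float32)
    r=cv2.minAreaRect(p); print(n,'rect',np.round(r[0],1),np.round(r[1],1),round(r[2],1),'N',m.sum())
def box(u0,v0,u1,v1):
    m=np.zeros((384,512),bool); m[v0:v1,u0:u1]=1; return m
b=box(110,195,150,240); red=b&((H<8)|(H>172))&(S>150)&(V>90)
print('red z hist',np.histogram(P[red][:,2],bins=range(-5,60,5)))
rect(red&(P[...,2]<25),'body',16); 
bl=red&(P[...,2]>42); print('bladetop',P[bl].mean(0)); rect(bl,'blade',50)
# dock deck
g=box(180,125,300,225)&(S<60)&(abs(P[...,2]-42)<4)
print('deckz',np.median(P[g][:,2])); rect(g,'deck',42)
# recess
sub=box(200,145,235,188)
dark=sub&(V<75); rect(dark,'recess dark',42); print(np.median(P[dark][:,2]))
# pad
pad=box(245,165,285,195)&(H>12)&(H<30)&(S>110)&(V>90); print('pad',P[pad].mean(0),np.median(P[pad],0)); 
con=box(235,145,300,215)&(S<50)&(V>90)&(P[...,2]>46)
q=P[con]; A=np.c_[q[:,:2],np.ones(len(q))]; 
for _ in range(4):
    s=np.linalg.lstsq(A,q[:,2],rcond=None)[0]; k=abs(A@s-q[:,2])<4; A,q=A[k],q[k]
n=np.array([-s[0],-s[1],1]); n/=np.linalg.norm(n); print('console n',n,np.arccos(n[2]),'heading',np.degrees(np.arctan2(n[1],n[0])),len(q)); print('zat pad',np.r_[P[pad].mean(0)[:2],1]@s)
blue=box(340,195,380,230)&(H>105)&(H<130)&(S>120); print('blue z',np.percentile(P[blue][:,2],[5,50,95])); t=blue&(P[...,2]>120); print('bluetop',P[t].mean(0)); rect(t,'blue',131)
wood=box(335,190,378,230)&(abs(P[...,2]-56)<4); rect(wood|blue&box(340,195,371,230),'stand',56)
sd=load('side'); 
a=cv2.resize(f['color'][180:290,300:420],(480,440),interpolation=2); d=cv2.resize(sd['color'][225:345,235:365],(477,440),interpolation=2)
e=cv2.resize(f['color'][130:220,180:300],(480,360)); 
g2=cv2.resize(f['color'][200:240,105:155],(300,240))
cv2.imwrite('pics/crop1.png',cv2.resize(np.hstack([a,d]),None,fx=.83,fy=.83)[...,::-1])
E
```

```text
red z hist (array([ 3,  4, 11, 70, 98, 19,  6,  4,  6,  4, 23, 24]), array([-5,  0,  5, 10, 15, 20, 25, 30, 35, 40, 45, 50, 55]))
body rect [497.4 300.3] [36.9 52.9] 67.3 N 205
bladetop [497.09903066 295.038088    74.27815527]
blade rect [497.  300.1] [11.6 29.7] 64.6 N 51
deckz 41.786263711370566
deck rect [634.4  71.9] [107.6 130.7] 74.6 N 1529
recess dark rect [633.8  70.3] [39.8 56.9] 74.9 N 290
33.9572471026014
pad [593.9378412  -51.79214574 100.87083565] [595.46115698 -51.01852211  85.2926898 ]
console n [-0.13489607  0.01108934  0.9907977 ] 0.13576782283738836 heading 175.30048082817532 238
zat pad 73.42867530005122
blue z [ 85.07856707 128.98800793 133.84921827]
bluetop [ 517.8544515  -288.92610412  130.13865539]
blue rect [ 518.1 -288.3] [22.  19.4] 89.4 N 72
stand rect [ 518.6 -289.3] [71.1 70. ] 83.2 N 643
```

View pics/crop1.png

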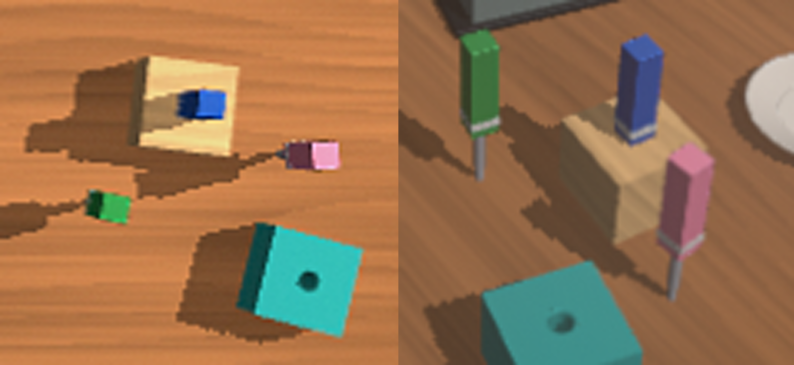

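Confirmed: blue probe in the wooden stand, fob at about (497,300) heading -24°, dock heading about -15.2°, recess at about (634,71). The sizes and heights match the description. I'll move above the fob.

```bash
cat >> h.py <<'E'
from scipy.spatial.transform import Rotation as Ro
def Rdown(head):  # tool down, jaw axis at heading deg
    a=np.radians(head); x=np.array([np.cos(a),np.sin(a),0]); z=np.array([0,0,-1.]); return np.c_[x,np.cross(z,x),z]
def go(p,R=None):
    o=robot.get_obs(); R0=o['ee_rot']; R=R0 if R is None else R
    w=Ro.from_matrix(R0.T@R).as_rotvec(); d=np.asarray(p)-o['position']
    print('t',round(o['time_s'],2),'pos',o['position'].round(1),'F',o['force'].round(1),'w',round(o['gripper_width']*95,1))
    print('rot',w.round(3),'shift now-frame',(R0.T@d).round(1),'after-rot',(R.T@d).round(1))
E
python3 - <<'E'
from h import *
f=load('top'); P=cloud(f); hsv=cv2.cvtColor(f['color'],cv2.COLOR_RGB2HSV); H,S,V=[hsv[...,i].astype(int) for i in range(3)]
a=np.radians(-15.2); X=np.array([np.cos(a),np.sin(a),0]); Y=np.array([-np.sin(a),np.cos(a),0]); t=np.radians(20)
n=-np.sin(t)*X+np.cos(t)*np.array([0,0,1]); print('n',n)
for name,bx in(('top',(250,165,280,195)),('side',(255,178,292,205))):
    f=load(name);hsv=cv2.cvtColor(f['color'],cv2.COLOR_RGB2HSV);H,S,V=[hsv[...,i].astype(int) for i in range(3)]
    m=np.zeros((384,512),bool); m[bx[1]:bx[3],bx[0]:bx[2]]=1; m&=(H>10)&(H<32)&(S>100)&(V>70)
    k=max(cv2.findContours(m.astype(np.uint8),0,1)[0],key=cv2.contourArea); hull=cv2.convexHull(k)
    (cx,cy),ax,an=cv2.fitEllipse(hull); print(name,'ell',cx,cy,ax)
    print(onz(f,[[cx,cy]],86), 'pad size pts', np.ptp(onz(f,hull[:,0].astype(float),86),axis=0))
    save(f,'pad_%s.png'%name,bx,8)
R=np.array([634.,71,42]); print('nominal',R-129*Y)
a_,b_=cv2.imread('pics/pad_top.png'),cv2.imread('pics/pad_side.png'); 
cv2.imwrite('pics/pads.png',np.hstack([a_,cv2.resize(b_,(328,240))]))
go([497.2,300.2,90],Rdown(66))
E
```

```text
n [-0.33005508  0.08967398  0.93969262]
top ell 264.2660827636719 179.9071502685547 (12.705862998962402, 13.390657424926758)
[[595.74094073 -51.39812099  86.        ]] pad size pts [30.36597933 32.72895232  0.        ]
side ell 272.6231689453125 191.1283721923828 (9.72585391998291, 13.167250633239746)
[[593.7076975  -58.52195936  86.        ]] pad size pts [39.43175965 35.77489451  0.        ]
nominal [600.17759596 -53.48712779  42.        ]
t 0.1 pos [187.5 596.  214.1] F [ 0.4 -0.4 -0.7] w 95.0
rot [-0.     0.001  0.114] shift now-frame [-189.1  384.2  124.2] after-rot [-144.2  403.3  124.1]
```

Call:
apply_moves(
  xyz=[
    [0,0,0],
    [-18,50,0],
    [-18,50,0],
    [-18,50,0],
    [-18,50,0],
  ],
  delta_rot=[
    [0,0,0.113],
    [0,0,0],
    [0,0,0],
    [0,0,0],
    [0,0,0],
  ],
  claw=[1,1,1,1,1],
)

```text
time_s: 0.72
position: [341.9, 446.2, 212.2]
ee_rot: [[0.404, 0.915, -0.002], [0.915, -0.404, -0.003], [-0.004, -0.001, -1.0]]
force: [0.1, 2.2, 0.1]
gripper_width: 0.996
```

Call:
apply_moves(
  xyz=[
    [-18,50,0],
    [-18,50,0],
    [-18,50,0],
    [-18,50,20],
    [0,0,40],
  ],
  delta_rot=[
    [0,0,0],
    [0,0,0],
    [0,0,0],
    [0,0,0],
    [0,0,0],
  ],
  claw=[1,1,1,1,1],
)

```text
time_s: 1.35
position: [503.3, 291.8, 152.6]
ee_rot: [[0.407, 0.913, 0.002], [0.913, -0.407, -0.002], [-0.001, 0.003, -1.0]]
force: [0.3, 0.9, -1.2]
gripper_width: 1.001
```

```bash
python3 - <<'E'
from h import *
go([497.2,300.2,20],Rdown(66))
f=grab('top'); save(f,'t2.png',(90,170,210,260),6)
E
```

```text
t 1.35 pos [503.3 291.8 152.6] F [ 0.3  0.9 -1.2] w 95.1
rot [ 0.003  0.001 -0.   ] shift now-frame [  5.3  -9.4 132.5] after-rot [  5.2  -9.  132.6]
```

View pics/pads.png

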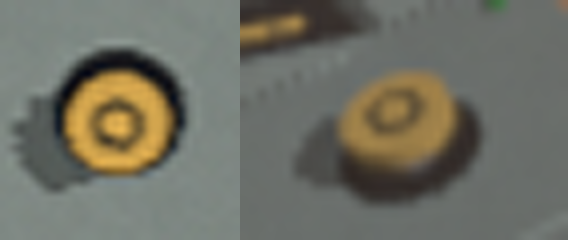

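The pad crops show the thin black ring in the middle of the brass pad: top at about pixel (264.3,180), side at about (272.3,190). Now I'll descend onto the fob.

Call:
apply_moves(
  xyz=[
    [5,-9,30],
    [0,0,40],
    [0,0,30],
    [0,0,15],
    [0,0,5],
  ],
  delta_rot=[
    [0,0,0],
    [0,0,0],
    [0,0,0],
    [0,0,0],
    [0,0,0],
  ],
  claw=[0.6,0.4,0.2,0.2,0.2],
)

```text
time_s: 2.02
position: [492.2, 300.5, 24.9]
ee_rot: [[0.405, 0.914, -0.007], [0.914, -0.405, -0.006], [-0.008, -0.005, -1.0]]
force: [0.8, 0.9, 0.5]
gripper_width: 0.61
```

```bash
python3 - <<'E'
from h import *
go([497.2,300.2,20],Rdown(66))
s=grab('side'); save(s,'s2.png',(130,110,230,190),6)
f=load('top'); s=load('side')
# triangulate spot
ra=(rays(f,[[264.3,180.0]])@f['T'][:3,:3].T)[0]; rb=(rays(s,[[272.3,190.0]])@s['T'][:3,:3].T)[0]
A=np.c_[ra,-rb]; k=np.linalg.lstsq(A,s['T'][:3,3]-f['T'][:3,3],rcond=None)[0]
print('tri',f['T'][:3,3]+ra*k[0],s['T'][:3,3]+rb*k[1])
E
```

```text
t 2.02 pos [492.2 300.5  24.9] F [0.8 0.9 0.5] w 57.9
rot [-0.005  0.008  0.001] shift now-frame [1.8 4.7 4.8] after-rot [1.8 4.7 4.9]
tri [595.63058484 -51.53175315  84.55822855] [597.1827511  -52.57317833  84.72506592]
```

View pics/s2.png

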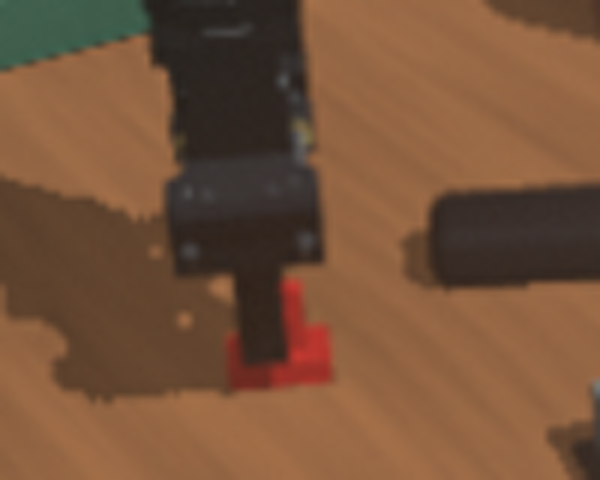

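The side crop shows the near finger on the fob's near side with the jaws straddling the blade, about 5 mm short along the blade. I'll correct that and close.

Call:
apply_moves(
  xyz=[
    [1.5,4.5,4],
    [0,0.5,0.5],
    [0,0,0],
    [0,0,0],
    [0,0,0],
  ],
  delta_rot=[
    [-0.005,0.008,0],
    [0,0,0],
    [0,0,0],
    [0,0,0],
    [0,0,0],
  ],
  claw=[0.2,0.2,-0.3,-1,-1],
  grip_force=30,
)

```text
time_s: 2.7
position: [499.0, 300.3, 22.8]
ee_rot: [[0.405, 0.914, 0.005], [0.914, -0.405, 0.002], [0.004, 0.004, -1.0]]
force: [-0.2, 0.2, -0.3]
gripper_width: 0.342
```

Call:
apply_moves(
  xyz=[
    [0,0,0],
    [0,0,0],
    [0,0,-30],
    [0,0,-40],
    [0,0,0],
  ],
  delta_rot=[
    [0,0,0],
    [0,0,0],
    [0,0,0],
    [0,0,0],
    [0,0,0],
  ],
  claw=[-1,-1,-1,-1,-1],
)

```text
time_s: 3.32
position: [498.3, 300.1, 94.0]
ee_rot: [[0.405, 0.914, 0.003], [0.914, -0.405, 0.001], [0.002, 0.003, -1.0]]
force: [-0.1, 0.7, -0.7]
gripper_width: 0.106
```

```bash
python3 - <<'E'
from h import *
go([634,71,100],Rdown(74.8))
E
```

```text
t 3.33 pos [498.3 300.1  94. ] F [-0.1  0.7 -0.7] w 10.1
rot [ 0.003 -0.002 -0.152] shift now-frame [-154.4  216.9   -5.8] after-rot [-185.5  191.    -6. ]
```

Call:
apply_moves(
  xyz=[
    [0,0,-10],
    [-37,38,0],
    [-37,38,0],
    [-37,38,0],
    [-37,38,0],
  ],
  delta_rot=[
    [0,0,-0.152],
    [0,0,0],
    [0,0,0],
    [0,0,0],
    [0,0,0],
  ],
  claw=[-1,-1,-1,-1,-1],
)

```text
time_s: 3.95
position: [607.2, 115.9, 100.5]
ee_rot: [[0.251, 0.968, -0.001], [0.968, -0.251, 0.0], [0.0, -0.001, -1.0]]
force: [0.7, 0.5, -1.1]
gripper_width: 0.102
```

Call:
apply_moves(
  xyz=[
    [-30,32,0],
    [-6,6,0],
    [0,0,0],
    [0,0,0],
  ],
  delta_rot=[
    [0,0,0],
    [0,0,0],
    [0,0,0],
    [0,0,0],
  ],
  claw=[-1,-1,-1,-1],
)

```text
time_s: 4.45
position: [634.8, 68.0, 96.5]
ee_rot: [[0.254, 0.967, -0.006], [0.967, -0.255, 0.001], [-0.001, -0.006, -1.0]]
force: [-0.3, 0.9, -0.2]
gripper_width: 0.102
```

```bash
python3 - <<'E'
from h import *
go([634,71,70],Rdown(74.8))
s=grab('side'); t=grab('top')
a=cv2.resize(s['color'][110:240,200:330],(520,520),interpolation=2); cv2.imwrite('pics/s3.png',a[...,::-1])
hsv=cv2.cvtColor(s['color'],cv2.COLOR_RGB2HSV); H,S,V=[hsv[...,i].astype(int) for i in range(3)]
red=((H<6)|(H>174))&(S>170)&(V>80); red[:,:200]=0; P=cloud(s)[red]; print(red.sum(),np.median(P,0),P.min(0),P.max(0))
E
```

```text
t 4.45 pos [634.8  68.   96.5] F [-0.3  0.9 -0.2] w 9.7
rot [-0.006  0.001  0.008] shift now-frame [ 2.7 -1.3 26.5] after-rot [ 2.7 -1.5 26.5]
146 [631.05979526  55.79080632  84.54888484] [605.60973252  44.84037079  70.19993062] [657.69990972  82.07116093  97.53173626]
```

View pics/s3.png

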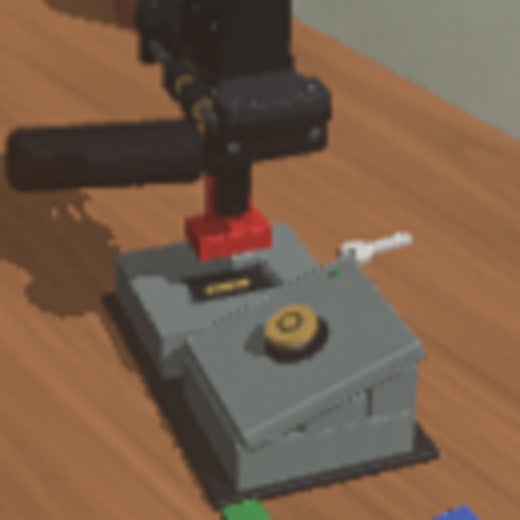

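The side crop shows the fob held level over the recess (body about (228,232) in the crop, recess (230,287)). Descending.

Call:
apply_moves(
  xyz=[
    [2.7,0,0],
    [0,0,12],
    [0,0,10],
    [0,0,8],
    [0,0,3],
  ],
  delta_rot=[
    [-0.005,0,0.008],
    [0,0,0],
    [0,0,0],
    [0,0,0],
    [0,0,0],
  ],
  claw=[-1,-1,-1,-1,-1],
)

```text
time_s: 5.18
position: [635.0, 72.5, 61.7]
ee_rot: [[0.26, 0.966, -0.0], [0.966, -0.26, -0.001], [-0.001, -0.0, -1.0]]
force: [-0.1, 0.0, 0.1]
gripper_width: 0.106
```

Call:
apply_moves(
  xyz=[
    [0,0,2],
    [0,0,2],
    [0,0,2],
  ],
  delta_rot=[
    [0,0,0],
    [0,0,0],
    [0,0,0],
  ],
  claw=[-1,-1,-1],
)

```text
time_s: 5.55
position: [635.0, 72.5, 55.9]
ee_rot: [[0.26, 0.966, -0.0], [0.966, -0.26, -0.001], [-0.001, 0.0, -1.0]]
force: [-2.8, 0.2, 4.7]
gripper_width: 0.107
```

```bash
python3 - <<'E'
from h import *
go([635.4,70.6,48.8],Rdown(74.8))
s=grab('side'); a=cv2.resize(s['color'][130:220,210:320],(660,540),interpolation=2); cv2.imwrite('pics/s4.png',a[...,::-1])
E
```

```text
t 5.55 pos [635.   72.5  55.9] F [-2.8  0.2  4.7] w 10.1
rot [0.    0.001 0.002] shift now-frame [-1.7  0.9  7.1] after-rot [-1.8  0.9  7.1]
```

View pics/s4.png

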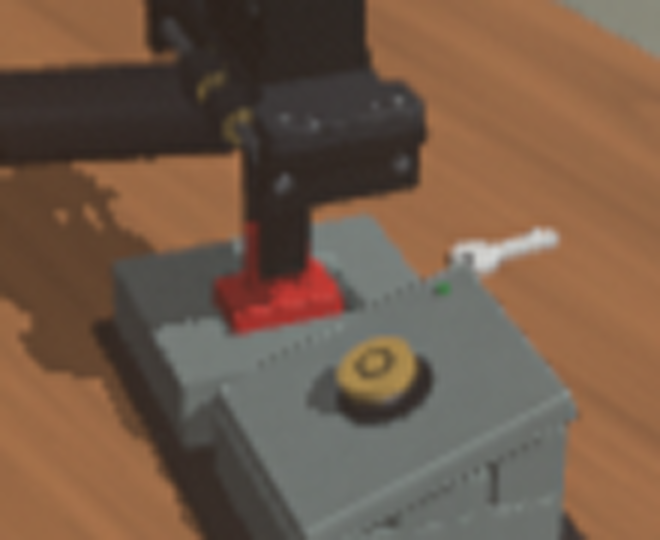

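The fob's underside, at about 33 mm, is inside the recess and on the seat. I'll press on in small steps.

Call:
apply_moves(
  xyz=[
    [-0.5,0,2],
    [0,0,2],
    [0,0,2],
  ],
  delta_rot=[
    [0,0,0],
    [0,0,0],
    [0,0,0],
  ],
  claw=[-1,-1,-1],
)

```text
time_s: 5.98
position: [635.3, 72.3, 52.4]
ee_rot: [[0.26, 0.966, 0.002], [0.966, -0.26, -0.001], [-0.0, 0.002, -1.0]]
force: [-11.3, 0.5, 33.8]
gripper_width: 0.103
```

Call:
apply_moves(
  xyz=[
    [0,0,1.5],
    [0,0,1.5],
  ],
  delta_rot=[
    [0,0,0],
    [0,0,0],
  ],
  claw=[-1,-1],
)

```text
time_s: 6.22
position: [635.2, 72.3, 52.5]
ee_rot: [[0.26, 0.966, 0.003], [0.966, -0.26, -0.001], [-0.0, 0.003, -1.0]]
force: [-5.4, 0.8, 18.2]
gripper_width: 0.101
```

```bash
python3 - <<'E'
from h import *
go([635.4,70.6,48.8],Rdown(74.8))
s=grab('side'); a=cv2.resize(s['color'][160:200,230:290],(780,520),interpolation=2); cv2.imwrite('pics/s5.png',a[...,::-1])
t=grab('top')
hsv=cv2.cvtColor(s['color'],cv2.COLOR_RGB2HSV); H,S,V=[hsv[...,i].astype(int) for i in range(3)]
red=((H<6)|(H>174))&(S>170)&(V>80); red[:,:200]=0
C=cloud(s); P=C[red]; print(np.histogram(P[:,2],bins=range(20,100,4)))
a=np.radians(-15.2); X=np.array([np.cos(a),np.sin(a)]); Y=np.array([-X[1],X[0]])
D=P[:,:2]-[634,71]; print('dockx',np.percentile(D@X,[2,50,98]),'docky',np.percentile(D@Y,[2,98]))
k=(D@Y<-7); print('z front part',np.percentile(P[k][:,2],[10,50,90]),k.sum())
E
```

```text
t 6.22 pos [635.2  72.3  52.5] F [-5.4  0.8 18.2] w 9.6
rot [0.003 0.    0.002] shift now-frame [-1.6  0.6  3.7] after-rot [-1.6  0.6  3.7]
(array([ 0,  0,  0,  1, 24, 50,  7,  2,  0,  0,  0,  1,  0,  0,  0,  0,  0,
        0,  0]), array([20, 24, 28, 32, 36, 40, 44, 48, 52, 56, 60, 64, 68, 72, 76, 80, 84,
       88, 92, 96]))
dockx [-24.99700469   2.78437961  23.40100221] docky [-17.72650235   9.43107877]
z front part [37.27523791 41.03825399 43.09710024] 54
```

View pics/s5.png

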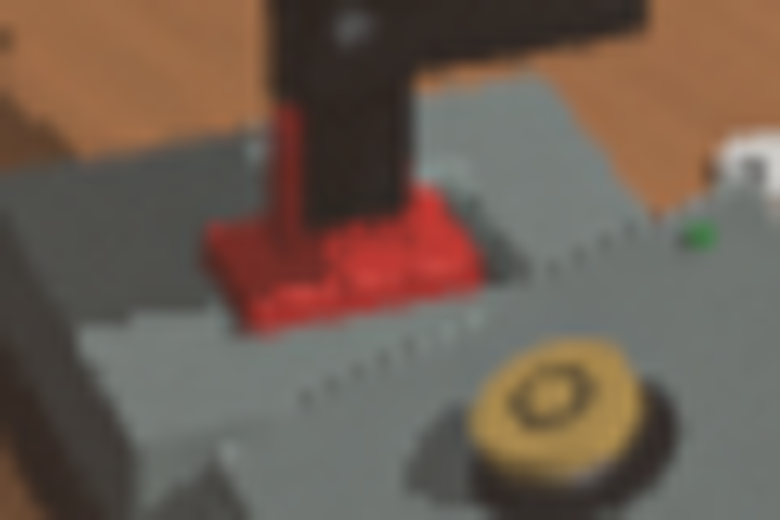

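```bash
python3 - <<'E'
from h import *
s=load('side'); hsv=cv2.cvtColor(s['color'],cv2.COLOR_RGB2HSV); H,S,V=[hsv[...,i].astype(int) for i in range(3)]
C=cloud(s); a=np.radians(-15.2); X=np.array([np.cos(a),np.sin(a)]); Y=np.array([-X[1],X[0]])
D=C[...,:2]-[634,71]; dx=D@X; dy=D@Y
red=((H<6)|(H>174))&(S>170)&(V>80)&(dy<-7)&(dy>-19)
for lo in range(-28,28,8):
    m=red&(dx>=lo)&(dx<lo+8); print(lo,m.sum(),np.median(C[m][:,2]) if m.any() else None)
for (x0,x1,y0,y1) in((-60,-40,-50,-30),(-20,20,-50,-30),(40,60,-20,20)):
    m=(dx>x0)&(dx<x1)&(dy>y0)&(dy<y1)&(S<60); print('deck',np.median(C[m][:,2]))
E
```

```text
-28 6 39.02230288669824
-20 5 42.094578205609764
-12 9 39.19193958663823
-4 10 42.13958215873407
4 9 41.16295531639457
12 7 41.30486111769585
20 7 41.07308131948105
deck 242.91121151866759
deck 231.68903348124485
deck 42.020111115104555
```

The body top reads level at about 41 mm, against 42 mm for the deck, and the push rose from about 5 N to 34 N at the stop. The fob is flush, so I'll release it and retreat.

Call:
apply_moves(
  xyz=[
    [0,0,0.5],
    [0,0,0],
    [0,0,0],
    [0,0,0],
    [0,0,-10],
  ],
  delta_rot=[
    [0,0,0],
    [0,0,0],
    [0,0,0],
    [0,0,0],
    [0,0,0],
  ],
  claw=[-1,-0.3,-0.3,-0.3,-0.3],
)

```text
time_s: 6.95
position: [634.8, 72.0, 61.4]
ee_rot: [[0.26, 0.966, 0.002], [0.966, -0.26, -0.001], [-0.001, 0.002, -1.0]]
force: [0.2, 0.1, 0.8]
gripper_width: 0.345
```

Call:
apply_moves(
  xyz=[
    [0,0,-40],
    [0,0,-60],
    [0,0,-60],
    [0,0,-40],
    [0,-40,0],
  ],
  delta_rot=[
    [0,0,0],
    [0,0,0],
    [0,0,0],
    [0,0,0],
    [0,0,0],
  ],
  claw=[-0.3,-0.3,0,0,0],
)

```text
time_s: 7.58
position: [596.6, 82.2, 270.6]
ee_rot: [[0.261, 0.965, 0.004], [0.965, -0.261, -0.001], [-0.0, 0.004, -1.0]]
force: [-0.2, -0.2, -0.9]
gripper_width: 0.498
```

```bash
python3 - <<'E'
from h import *
go([635.4,70.6,248],Rdown(74.8)); s=grab('side')
hsv=cv2.cvtColor(s['color'],cv2.COLOR_RGB2HSV); H,S,V=[hsv[...,i].astype(int) for i in range(3)]
C=cloud(s); a=np.radians(-15.2); X=np.array([np.cos(a),np.sin(a)]); Y=np.array([-X[1],X[0]])
D=C[...,:2]-[634,71]; dx=D@X; dy=D@Y
red=((H<6)|(H>174))&(S>150)&(V>70)&(abs(dx)<40)&(abs(dy)<30)
m=red&(C[...,2]<50)&(dy<-7)&(dy>-19)
for lo in range(-30,30,10):
    k=m&(dx>=lo)&(dx<lo+10); print(lo,k.sum(),np.median(C[k][:,2]) if k.any() else None)
print('blade top z',np.percentile(C[red][:,2],97))
k=(abs(dx)<20)&(dy<-25)&(dy>-50)&(C[...,2]<60)&(S<60); print('deck',np.median(C[k][:,2]),k.sum())
cv2.imwrite('pics/s6.png',cv2.resize(s['color'][150:210,220:300],(800,600),interpolation=2)[...,::-1])
E
```

```text
t 7.58 pos [596.6  82.2 270.6] F [-0.2 -0.2 -0.9] w 47.3
rot [0.004 0.    0.001] shift now-frame [-1.1 40.4 22.8] after-rot [-1.  40.5 22.6]
-30 8 41.72574350597438
-20 13 41.11063876122125
-10 13 41.414582215593896
0 13 40.36704976856379
10 12 40.95392330415973
20 6 41.74821624953165
blade top z 76.38819606671527
deck 41.81552922610331 41
```

View pics/s6.png

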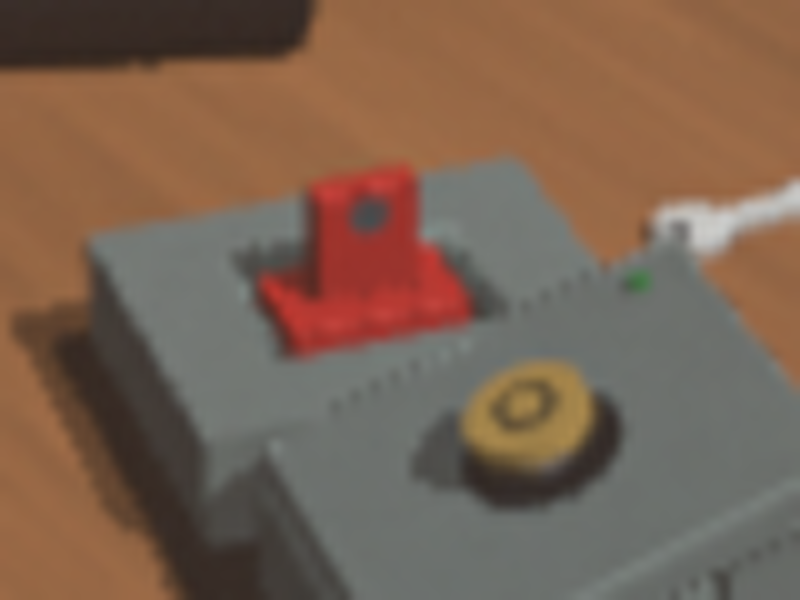

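The side crop shows the fob seated, blade upright (365,235), body level with the deck. Blade top reads 76.4 mm, where 42+34=76 is expected. Now the blue probe.

Call:
apply_moves(
  xyz=[
    [0,0,0],
    [0,0,0],
    [-46,-8,0],
    [-46,-8,0],
    [-46,-8,0],
  ],
  delta_rot=[
    [0,0,-0.115],
    [0,0,-0.115],
    [0,0,0],
    [0,0,0],
    [0,0,0],
  ],
  claw=[0,0,0,0,0],
)

```text
time_s: 8.25
position: [561.8, -53.9, 273.9]
ee_rot: [[0.019, 1.0, 0.004], [1.0, -0.019, -0.001], [-0.001, 0.004, -1.0]]
force: [1.0, -0.5, 0.3]
gripper_width: 0.5
```

Call:
apply_moves(
  xyz=[
    [-46,-8,0],
    [-46,-8,0],
    [-46,-8,0],
    [-46,-8,20],
    [-40,-8,40],
  ],
  delta_rot=[
    [0,0,0],
    [0,0,0],
    [0,0,0],
    [0,0,0],
    [0,0,0],
  ],
  claw=[0,0,0,0,0],
)

```text
time_s: 8.88
position: [516.4, -285.1, 218.7]
ee_rot: [[0.018, 1.0, 0.011], [1.0, -0.018, -0.005], [-0.005, 0.012, -1.0]]
force: [1.5, -0.1, -0.6]
gripper_width: 0.503
```

Call:
apply_moves(
  xyz=[
    [0,0,0],
    [0,0,0],
  ],
  delta_rot=[
    [0,0,0],
    [0,0,0],
  ],
  claw=[0,0],
)

```text
time_s: 9.12
position: [515.0, -286.5, 217.6]
ee_rot: [[0.022, 1.0, 0.009], [1.0, -0.022, -0.004], [-0.003, 0.009, -1.0]]
force: [0.1, 0.4, 0.9]
gripper_width: 0.499
```

```bash
python3 - <<'E'
from h import *
go([518.2,-288.7,74.5],Rdown(88))
s=load('side'); hsv=cv2.cvtColor(s['color'],cv2.COLOR_RGB2HSV); H,S,V=[hsv[...,i].astype(int) for i in range(3)]
m=((H>105)&(H<130)&(S>120)&(V>50)).astype(np.uint8); m[:200]=0
k=max(cv2.findContours(m,0,1)[0],key=cv2.contourArea); q=k[:,0]; print('blue side bbox',q.min(0),q.max(0))
top=q[q[:,1]<q[:,1].min()+6].mean(0); print('top approx',onz(s,[top],131))
E
```

```text
t 9.12 pos [ 515.  -286.5  217.6] F [0.1 0.4 0.9] w 47.4
rot [0.009 0.003 0.013] shift now-frame [ -1.7   2.  143.1] after-rot [ -2.1   3.3 143.1]
blue side bbox [309 237] [320 266]
top approx [[ 519.40190823 -291.23893163  131.        ]]
```

Side and top views agree on the probe butt within about 2.5 mm. Descend and grip.

Call:
apply_moves(
  xyz=[
    [-2.5,3.5,20],
    [0,0,50],
    [0,0,40],
    [0,0,20],
    [0,0,9],
  ],
  delta_rot=[
    [0.009,0.003,0],
    [0,0,0],
    [0,0,0],
    [0,0,0],
    [0,0,0],
  ],
  claw=[0,0,0,0,0],
)

```text
time_s: 9.75
position: [522.6, -285.4, 75.6]
ee_rot: [[0.015, 1.0, 0.004], [1.0, -0.015, -0.003], [-0.003, 0.004, -1.0]]
force: [-0.1, 0.3, -0.1]
gripper_width: 0.503
```

```bash
python3 - <<'E'
from h import *
go([518.2,-289,75],Rdown(88))
E
```

```text
t 9.75 pos [ 522.6 -285.4   75.6] F [-0.1  0.3 -0.1] w 47.8
rot [0.004 0.003 0.02 ] shift now-frame [-3.6 -4.4  0.6] after-rot [-3.7 -4.3  0.6]
```

Call:
apply_moves(
  xyz=[
    [-3.5,-4.3,0],
    [0,0,0],
    [0,0,0],
    [0,0,0],
    [0,0,0],
  ],
  delta_rot=[
    [0.004,0.003,0],
    [0,0,0],
    [0,0,0],
    [0,0,0],
    [0,0,0],
  ],
  claw=[0,0,-1,-1,-1],
  grip_force=30,
)

```text
time_s: 10.38
position: [519.4, -289.1, 77.9]
ee_rot: [[0.014, 1.0, 0.003], [1.0, -0.014, -0.002], [-0.002, 0.003, -1.0]]
force: [1.0, -0.9, 0.6]
gripper_width: 0.243
```

Call:
apply_moves(
  xyz=[
    [0,0,0],
    [0,0,0],
    [0,0,0],
  ],
  delta_rot=[
    [0,0,0],
    [0,0,0],
    [0,0,0],
  ],
  claw=[-1,-1,-1],
)

```text
time_s: 10.75
position: [519.5, -289.4, 78.0]
ee_rot: [[0.014, 1.0, 0.003], [1.0, -0.014, -0.003], [-0.003, 0.003, -1.0]]
force: [0.1, -0.2, -0.7]
gripper_width: 0.207
```

Gripped at about 19.7 mm. With the tip at z=6 in the stand, it lies about 72 mm ahead of the TCP. Lifting straight up.

Call:
apply_moves(
  xyz=[
    [0,0,-15],
    [0,0,-40],
    [0,0,-55],
    [0,0,-50],
    [0,0,-20],
  ],
  delta_rot=[
    [0,0,0],
    [0,0,0],
    [0,0,0],
    [0,0,0],
    [0,0,0],
  ],
  claw=[-1,-1,-1,-1,-1],
)

```text
time_s: 11.38
position: [518.1, -287.9, 265.9]
ee_rot: [[0.014, 1.0, 0.001], [1.0, -0.014, -0.0], [-0.0, 0.001, -1.0]]
force: [-0.1, 0.7, -0.7]
gripper_width: 0.209
```

Call:
apply_moves(
  xyz=[
    [0,0,0],
  ],
  delta_rot=[
    [0,0,0],
  ],
  claw=[-1],
)

```text
time_s: 11.5
position: [518.2, -287.7, 268.1]
ee_rot: [[0.014, 1.0, 0.004], [1.0, -0.014, -0.002], [-0.002, 0.004, -1.0]]
force: [1.1, -0.3, -0.4]
gripper_width: 0.206
```

```bash
python3 - <<'E'
from h import *
a=np.radians(-15.2); X=np.array([np.cos(a),np.sin(a),0]); t=np.radians(20)
n=-np.sin(t)*X+np.cos(t)*np.array([0,0,1])
x=np.array([0.014,1,0]); x-=x@n*n; x/=np.linalg.norm(x); z=-n; R=np.c_[x,np.cross(z,x),z]; np.save('R.npy',R); print(R.round(3))
spot=np.array([596,-51.8,85.2])
go(spot+n*(72+60),R)
s=grab('side'); tt=grab('top')
hsv=cv2.cvtColor(s['color'],cv2.COLOR_RGB2HSV); H,S,V=[hsv[...,i].astype(int) for i in range(3)]
m=((H>105)&(H<130)&(S>120)&(V>50)); v,u=np.nonzero(m); print('blue',m.sum(),u.min(),u.max(),v.min(),v.max())
u0,v0=int(u.mean()),int(v.mean())
save(s,'s7.png',(u0-50,v0-40,u0+50,v0+60),6)
E
```

```text
[[ 0.042  0.943  0.33 ]
 [ 0.996 -0.013 -0.09 ]
 [-0.08   0.332 -0.94 ]]
t 11.5 pos [ 518.2 -287.7  268.1] F [ 1.1 -0.3 -0.4] w 19.6
rot [-0.335 -0.082  0.014] shift now-frame [248.3  30.5  58.5] after-rot [252.9   9.4  44.4]
blue 28 314 323 151 192
```

View pics/s7.png

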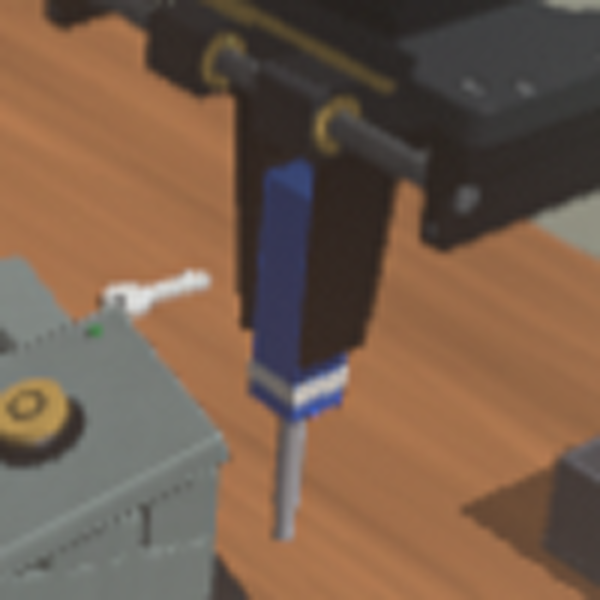

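The side crop shows the probe out of the stand, held along the fingers, with the steel tip at about (283,538). I'll check it against the predicted tip while still here.

```bash
python3 - <<'E'
from h import *
s=load('side'); o=robot.get_obs(); R=o['ee_rot']; p=o['position']
hsv=cv2.cvtColor(s['color'],cv2.COLOR_RGB2HSV); H,S,V=[hsv[...,i].astype(int) for i in range(3)]
m=((H>105)&(H<130)&(S>120)&(V>50)); v,u=np.nonzero(m); u0,v0=int(u.mean()),int(v.mean()); print(u0,v0)
def proj(P):
    q=(np.atleast_2d(P)-s['T'][:3,3])@s['T'][:3,:3]; q=q*[1,-1,-1]
    return cv2.projectPoints(q,np.zeros(3),np.zeros(3),s['mtx'],np.array([float(s['k1']),0,0,0]))[0][:,0]
for d in (-53,10,22,40,60,72): print(d,proj(p+d*R[:,2]).round(1))
print('tip seen',(283-3)/6+u0-50,(538-3)/6+v0-40)
# shaft centres per row: grey low saturation within column window
for r in range(v0-40+72,v0-40+91,3):
    row=np.array(s['color'][r,u0-50+40:u0-50+58],int); sat=row.max(1)-row.min(1); w=np.clip(45-sat,0,None)
    print(r,round((w*np.arange(len(w))).sum()/max(w.sum(),1)+u0-10,2),w.sum())
E
```

```text
318 163
-53 [[320.  152.7]]
10 [[317.3 184.2]]
22 [[316.8 189.8]]
40 [[316.1 198.1]]
60 [[315.3 207.1]]
72 [[314.8 212.3]]
tip seen 314.6666666666667 212.16666666666669
195 316.37 157
198 315.91 157
201 315.59 145
204 315.55 145
207 315.16 117
210 315.02 110
213 308.0 0
```

The predicted and seen tip agree within 0.3 px. Now tilt by 20° and move above the pad.

Call:
apply_moves(
  xyz=[
    [0,0,0],
    [0,0,0],
    [45,2,0],
    [50,2,0],
    [50,2,0],
  ],
  delta_rot=[
    [-0.168,-0.041,0.007],
    [-0.168,-0.041,0.007],
    [0,0,0],
    [0,0,0],
    [0,0,0],
  ],
  claw=[-1,-1,-1,-1,-1],
)

```text
time_s: 12.22
position: [526.7, -141.4, 248.8]
ee_rot: [[0.049, 0.944, 0.327], [0.996, -0.022, -0.087], [-0.075, 0.33, -0.941]]
force: [0.1, -0.6, -0.9]
gripper_width: 0.211
```

Call:
apply_moves(
  xyz=[
    [50,2,15],
    [35,1,15],
    [12,0,8],
    [0,0,0],
    [0,0,0],
  ],
  delta_rot=[
    [0,0,0],
    [0,0,0],
    [0,0,0],
    [0,0,0],
    [0,0,0],
  ],
  claw=[-1,-1,-1,-1,-1],
)

```text
time_s: 12.85
position: [543.6, -41.6, 199.9]
ee_rot: [[0.044, 0.947, 0.317], [0.996, -0.019, -0.083], [-0.072, 0.32, -0.945]]
force: [0.5, 0.0, 0.6]
gripper_width: 0.211
```

```bash
python3 - <<'E'
from h import *
R=np.load('R.npy'); n=-R[:,2]; spot=np.array([596,-51.8,85.2]); go(spot+n*(72+15),R)
print(robot.get_obs()['qpos'].round(2))
E
```

```text
t 12.85 pos [543.6 -41.6 199.9] F [0.5 0.  0.6] w 20.0
rot [-0.014 -0.007 -0.005] shift now-frame [ 1.  11.9 38.8] after-rot [ 1.2 11.4 39. ]
[-0.19  0.29  1.99 -0.05  0.52 -1.69]
```

Call:
apply_moves(
  xyz=[
    [0.5,6,5],
    [0.5,5.5,15],
    [0,0,13],
    [0,0,5],
    [0,0,0],
  ],
  delta_rot=[
    [-0.014,-0.007,-0.005],
    [0,0,0],
    [0,0,0],
    [0,0,0],
    [0,0,0],
  ],
  claw=[-1,-1,-1,-1,-1],
)

```text
time_s: 13.48
position: [568.7, -46.4, 165.2]
ee_rot: [[0.045, 0.943, 0.33], [0.996, -0.015, -0.091], [-0.081, 0.333, -0.939]]
force: [-0.1, 0.4, -0.2]
gripper_width: 0.207
```

```bash
python3 - <<'E'
from h import *
R=np.load('R.npy'); n=-R[:,2]; spot=np.array([596,-51.8,85.2]); go(spot+n*(72),R)
o=robot.get_obs(); tip=o['position']+72*o['ee_rot'][:,2]; d=tip-spot; print('tip rel: along n',d@n,'lateral',(d-d@n*n).round(1))
s=grab('side'); save(s,'s8.png',(247,145,307,205),10)
t=grab('top')
E
```

```text
t 13.47 pos [568.7 -46.4 165.2] F [-0.1  0.4 -0.2] w 19.7
rot [ 0.     0.002 -0.002] shift now-frame [ 2.2 -0.8 12.7] after-rot [ 2.2 -0.7 12.7]
tip rel: along n 12.719066741595858 lateral [ 0.6 -2.3  0.4]
```

View pics/s8.png

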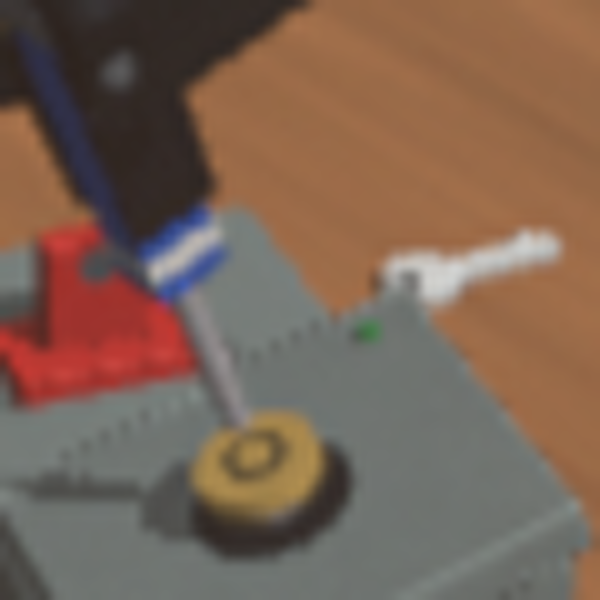

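The side crop shows the tip at about (240,420), 12 mm short of the ring at (255,453). I'll correct the lateral error and approach slowly.

Call:
apply_moves(
  xyz=[
    [2.2,-0.8,3],
    [0,0,3.5],
    [0,0,2.5],
    [0,0,0],
  ],
  delta_rot=[
    [0,0.002,-0.002],
    [0,0,0],
    [0,0,0],
    [0,0,0],
  ],
  claw=[-1,-1,-1,-1],
)

```text
time_s: 14.08
position: [571.2, -44.7, 157.2]
ee_rot: [[0.042, 0.942, 0.332], [0.996, -0.013, -0.09], [-0.08, 0.335, -0.939]]
force: [-0.3, -0.4, 0.5]
gripper_width: 0.211
```

```bash
python3 - <<'E'
from h import *
R=np.load('R.npy'); n=-R[:,2]; spot=np.array([596,-51.8,85.2]); go(spot+n*(72),R)
o=robot.get_obs(); tip=o['position']+72*o['ee_rot'][:,2]; d=tip-spot; print('tip rel: along n',d@n,'lateral',(d-d@n*n).round(1))
s=grab('side')
def proj(P):
    q=(np.atleast_2d(P)-s['T'][:3,3])@s['T'][:3,:3]; q=q*[1,-1,-1]
    return cv2.projectPoints(q,np.zeros(3),np.zeros(3),s['mtx'],np.array([float(s['k1']),0,0,0]))[0][:,0]
print('tip px',proj(tip),'spot px',proj(spot))
tc=s['color'][170:200,255:290]; cv2.imwrite('pics/s9.png',cv2.resize(tc,None,fx=20,fy=20,interpolation=2)[...,::-1])
E
```

```text
t 14.07 pos [571.2 -44.7 157.2] F [-0.3 -0.4  0.5] w 20.1
rot [ 0.003 -0.     0.   ] shift now-frame [-0.3 -0.5  4.5] after-rot [-0.3 -0.5  4.5]
tip rel: along n 4.460631612731196 lateral [0.6 0.3 0.2]
tip px [[271.30832941 188.35583306]] spot px [[271.72861763 189.85186792]]
```

View pics/s9.png

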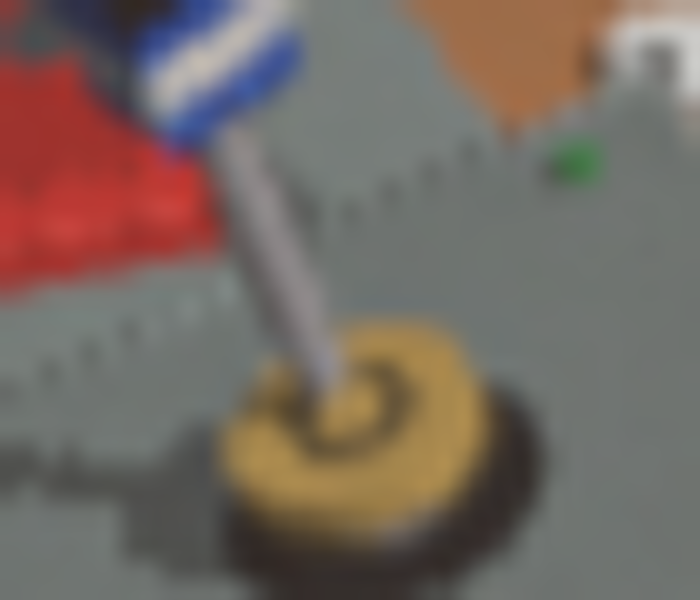

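The tip is entering the ring in view, with about 4.5 mm of gap left. I'll take a force baseline here, then press in steps.

```bash
cat > fm.py <<'E'
from h import *
R=np.load('R.npy'); n=-R[:,2]; spot=np.array([596,-51.8,85.2]); F=[];Q=[]
for _ in range(12):
    robot.grab_frame('top'); o=robot.get_obs(); F.append(o['force']); Q.append(o['position']+72*o['ee_rot'][:,2]-spot)
F=np.array(F); d=np.mean(Q,0); print('Fn',(F@n).mean().round(2),'+-',((F@n).std()/12**.5).round(2),'F',F.mean(0).round(2),'depth n',(d@n).round(2),'lat(tool xy)',(d@R[:,:2]).round(2),'tilt',np.degrees(np.arccos(-o['ee_rot'][:,2]@n)).round(2),'t',o['time_s'])
E
python3 fm.py
```

```text
Fn -0.74 +- 0.16 F [-0.41 -0.   -0.93] depth n 4.65 lat(tool xy) [0.23 0.74] tilt 0.16 t 14.725
```

Call:
apply_moves(
  xyz=[
    [-0.5,0,2],
    [0,0,2],
    [0,0,2],
    [0,0,0],
  ],
  delta_rot=[
    [0.003,0,0],
    [0,0,0],
    [0,0,0],
    [0,0,0],
  ],
  claw=[-1,-1,-1,-1],
)

```text
time_s: 15.22
position: [573.4, -45.9, 151.4]
ee_rot: [[0.042, 0.943, 0.33], [0.996, -0.013, -0.09], [-0.08, 0.332, -0.94]]
force: [-0.8, 0.1, 0.3]
gripper_width: 0.207
```

```bash
python3 fm.py
```

```text
Fn 0.46 +- 0.11 F [-0.46  0.19  0.32] depth n -1.64 lat(tool xy) [-0.31  0.59] tilt 0.01 t 15.825
```

The force rose by 1.2 N, so the pad is about 1.8 mm down, in agreement with geometry (1.6 mm). About 2.3 mm more to half-way.

Call:
apply_moves(
  xyz=[
    [0,0,1.2],
    [0,0,1.2],
    [0,0,0],
    [0,0,0],
  ],
  delta_rot=[
    [0,0,0],
    [0,0,0],
    [0,0,0],
    [0,0,0],
  ],
  claw=[-1,-1,-1,-1],
)

```text
time_s: 16.32
position: [574.2, -46.0, 149.2]
ee_rot: [[0.042, 0.943, 0.33], [0.996, -0.013, -0.09], [-0.08, 0.332, -0.94]]
force: [-0.6, 0.3, 1.6]
gripper_width: 0.211
```

```bash
python3 fm.py; python3 fm.py; python3 - <<'E'
from h import *
s=grab('side'); cv2.imwrite('pics/s10.png',cv2.resize(s['color'][150:210,225:305],(800,600),interpolation=2)[...,::-1])
E
```

```text
Fn 1.69 +- 0.12 F [-1.07  0.39  1.39] depth n -4.13 lat(tool xy) [-0.31  0.6 ] tilt 0.01 t 16.925
Fn 1.62 +- 0.14 F [-1.03 -0.01  1.37] depth n -4.15 lat(tool xy) [-0.32  0.6 ] tilt 0.01 t 17.525
```

The push is 2.4 N (half-way is about 2.3 N), depth about 4.15 mm, tilt error 0.01°, and all of it steady over 1.2 s. Handing in.

```bash
python3 - <<'E'
from h import *
print(robot.job_done())
E
```

```text
the job is handed in; nothing more can be done
None
```

The fob is pressed flush into the dock and released. The blue probe from the wooden stand is held on the brass pad about half-way down, and the job is handed in at about 17.6 s of the 61 s allowed.

- **Fob:** After release, its body top read 40.4–41.7 mm against 41.8 mm for the deck, level within the noise. The blade top read 76.4 mm, where 76 mm is expected. The highest force read while pressing it home was about 34 N vertically, plus about 11 N sideways.
- **Probe on the pad:**
  - The push, measured against a reading in free air, is about 2.4 N, where half-way is about 2.3 N.
  - The tip is about 4.15 mm below my measured pad height.
  - It is square to the nominal 20° face within 0.01° by the arm's own reading.
  - By the arm's reading it is about 0.7 mm off the measured ring centre.
  - Force and depth held steady over 1.2 s.

**Disagreements and gaps:**
- The two camera views differed by about 1.5–2 mm on the ring's position, so I aimed between them.
- My depth-based fit of the console slope gave 0.14 rad, which was wrong, so I used the stated 20° with the measured dock heading.
- The fingers closed on the fob about 4 mm higher up the blade than planned, without harm.
- The last picture was refused by the 12-picture limit. The final pad contact was therefore checked by force and position only; the last view of the tip in the ring was from about 4.5 mm above the pad.
- I did not measure the saucer, key or case again. No move went to them, and the key and case looked undisturbed in the side pictures that showed them.

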